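# Slide the thread guide round the bent rod into its catch

### The arm

A 6-joint arm with a two-finger parallel gripper is mounted at the origin on the work surface; the furniture and walls round the work are solid. World frame = base frame: x ahead of the robot, y to its left, z up, the work surface at z = 0. Lengths are in m, angles in rad, forces in N, time in s.
With the tool pointing down it reaches from about 0.3 to 0.775 m from the base axis. Payload 14.6 kg.
Tool frame: the origin (TCP) lies at the very end of the fingers, on their centre line; the grasp point (between the pads) lies 19 mm behind it; z points along the fingers, y is the direction in which the jaws open and shut (so a half turn about z gives the same grasp; the last joint's range is limited). The gripper opens to 94 mm and grips with 3 to 60 N. Pads are 16 mm wide; open, the fingers measure 119 mm over their backs; the gripper's body (75 mm by 177 mm) begins 78 mm behind the grasp point.
Start: joints at [1.054, 0.3, 1.521, -0, 1.321, -0.067], TCP at [0.239, 0.495, 0.205] pointing down, gripper open.
Joint ranges: [-3.03, 3.03], [-0.79, 2.21], [0.23, 2.52], [-1.04, 4.18], [0, 3.07], [-2.55, 2.55]. Speed limits (rad/s): [2.22, 2.22, 2.57, 3.14, 3.14, 3.14].

### API

Orientations are given as [roll, pitch, yaw] about the fixed x, y, z axes, in that order (R = Rz(yaw) Ry(pitch) Rx(roll)).
In Python, from station import ctrl, eyes gives the robot as it stands.
- The arm moves only by the tool jog_arm, never from a script. Its argument "moves" is a list of rows, each a list of 3 entries, a list of its own where there are three numbers: the shift along the world's x, y, z in mm, then the turn, a rotation vector about the world's x, y, z in units of 5 degrees (1.0 is 5 degrees), then the finger opening in mm, from 0 to 94. In form: [[[tx, ty, tz], [wx, wy, wz], jaw], ...]. A call has 1 to 5 rows; each row is the pose to reach, as a shift and turn from the pose commanded when the call began; what a row does not reach only later rows make up. A row lasts 1/12 s, in which the tool goes at most 41.7 mm and 7.16 degrees, less where a joint would pass 70% of its speed; a pose out of reach is approached as far as the arm can. A call with a gripper value outside its range is refused whole. The fingers move at their own pace and stop on an object; "squeeze" is the grip in N (left out, the last holds). Time passes only in rows, so rows that repeat a pose let the fingers close. It gives the time, the measured TCP pose, the force and the opening at its end, in the units of the state.
- ctrl.get_obs(): the state, without advancing time (a new reading comes with each control period).
- eyes.camera(name): name is "scene" or "top"; returns a dict with "frame" (400x640x3 uint8, red, green, blue), "vertical_fov" (degrees; the focal length in pixels is half the picture's height over the tangent of half this angle, whatever the lens; pixels are square), "cx", "cy" (the principal point, pixels), "eye" and "attitude" of the camera in the world. Camera axes: x right, y down, z forward; pixel columns grow to the right and rows downward; lengths in m; the calibration is good to about 2 mm. A picture is of the moment at which its call begins. There is no depth.
- ctrl.hand_in(): hands the job in, once; it reports no verdict.
The state is a dict: "time_s": time; "qpos": joint angles; "joint_vel": joint speeds; "tau": joint torques, N m; "ee_pos": TCP position; "eef_rot": TCP orientation; "force": force on the tool from outside, world axes, zero at the start; "moment": the same for the moment, N m; "grip_width": finger opening in m.
Only numpy, scipy, OpenCV 4.12 (cv2) and the standard library are available. Lean on these libraries where they do the work, as an engineer would, in place of code of your own. Each camera call takes 0.05 s, during which the arm holds its last target.

### The job

Bring the blue thread guide into working position over the spool: slide it by its tab along the hand-bent rod, round both bends and past the red sprung catch, until it is fully home at the brass stop and the catch has sprung shut behind it, then let go. Work gently and by feel so that the rod is never strained, and leave the spool, the dropper bottle, the tin and the mug where they stand.

Things in the scene. Friction and masses are not known exactly. Their poses are not given: they have to be found in the camera images.
- thread_guide: blue collar riding loose on the rod, 35-70 g. Origin: centre of its bore; y = bore axis, the way it must travel; z up. 26 mm outside, bore 11 mm on a 7 mm rod (it hangs 2 mm below the rod's axis), 12 mm long. On top a grip tab 10 mm thick (x), 20 mm long (y), 11.5 to 41.5 mm above the origin; a brass eye hangs 34 mm below. Starts on the first leg of the rod
- stand: fixed plank 150 x 160 mm, 16 mm high, with a post that carries a level, rigid 7 mm steel rod, axis at z = 170 mm. Origin on the bench below home. Rod in the stand's x, y (mm): black end ball at (-108, -255), first leg along +y to first_corner, middle leg straight to last_corner, last leg along +y to the stop. Bends are rounded to 25 mm radius (17.5 mm of each leg)
- home (a point): centre of the guide's bore when home: on the last leg's axis, 170 mm above the bench, axes of the stand. The guide's far end then meets the brass stop collar (19 mm diameter), whose face is 7 mm beyond this point along the stand's +y; the shut catch leaves 2 mm of play in all. Behind it the clamp block rises 10 mm above the rod's axis
- first_corner (a point): point where first and middle leg SHOULD cross by the drawing, at (-108, -153) mm in the stand. The rod was bent by hand: both bends really lie 4 to 44 mm farther on along the stand's +y than drawn, both by the same unmeasured amount; leg directions and all else are true. Find the bends by sight and touch
- last_corner (a point): point where middle and last leg SHOULD cross by the drawing, at (0, -114) mm in the stand; the real corner lies farther on along the stand's +y by exactly as much as at first_corner. The middle leg heads 20 deg left of the stand's +x, so the way bends 70 deg to the right at the first corner and 70 deg back to the left at the last
- catch (a joint): angle of the red sprung catch on the +x side of the last leg, at rod height, 10 mm high; 0 = shut, 0.4 = fully aside. Its ramped tooth reaches to 7 mm from the rod's axis and lies 7 to 54 mm before home. The passing collar pushes it aside (over 0.05 rad, about 2 to 8 N along the rod); it springs shut by itself behind the collar
- tall_spool: white thread spool, 44 mm diameter, 60 mm high, standing loose on the plank below the home position (its top is 76 mm above the bench); origin at the centre of its underside
- dropper: dark blue dropper bottle, 37 mm diameter, 116 mm high, standing loose; origin at the centre of its underside
- tin: grey round tin, 96 mm diameter, 26 mm high, lying loose; origin at the centre of its underside
- mug_blue: blue mug, 84 mm diameter, 83 mm high, standing loose; origin at the centre of its underside

How it is judged:
On the way, in this order (a step that is already met when the one before it is completed fails the run):
1. the guide has come round the first bend onto the middle leg (x of thread_guide in the frame of stand above -0.07 m), for 0.1 s.
2. the guide has come round the second bend onto the last leg (y of thread_guide in the frame of stand above -0.047 m and x of thread_guide in the frame of stand above -0.02 m), for 0.1 s.
At the end, for the whole second after the job is handed in: The guide rests within 3 mm of home along the rod and 6 mm in all, the catch is shut behind it (under 0.04 rad), the guide is released and still, and spool, dropper bottle, tin and mug are within 20 mm of where they stood (y of thread_guide in the frame of stand between -0.003 and 0.003 m and distance between thread_guide and home below 0.006 m and value of joint catch below 0.04 rad and linear speed of thread_guide below 0.03 m/s and distance of each of tall_spool, dropper, tin, mug_blue from where it was at the start of the episode below 0.02 m); the robot touches nothing.
It fails at once if the guide is forced against the rod, stop or catch with more than 20 N (contact force between thread_guide and stand above 20 N).
It fails at once if the robot itself presses on the stand, rod or catch with more than 25 N (contact force between any of the arm, the fingers and stand above 25 N).
It fails at once if the spool, the dropper bottle, the tin or the mug is knocked over (angle between any of tall_spool, dropper, tin, mug_blue's own z axis and vertical above 0.6 rad).
It also fails if it takes over 72 s, if anything falls off the work surface, if the arm or the gripper's body presses on something with over 40 N, if the wrist force passes 120 N, or if a joint passes its speed limit or range.

## Working session

There is one attempt and no reset: what is moved stays moved. The work goes in short steps, Python scripts to look and compute and a tool call to move; the robot and the scene stay as the last step left them, time stands still between calls to the robot, and variables do not carry over. Pictures are saved under pics/ and viewed, and the job is handed in when it is done.

Besides the shell and the picture viewer there is one more tool, called after "Request:" in YAML: its name, and indented under it one key for each argument. jog_arm: Moves the arm, as the interface text tells. Its arguments: {"type":"object","properties":{"moves":{"type":"array","items":{"type":"array"}},"squeeze":{"type":"number"}},"required":["moves"]}

```bash
mkdir -p pics; ls
python3 - <<'E'
from station import ctrl, eyes
import cv2
o=ctrl.get_obs()
print(o)
for n in("scene","top"):
    c=eyes.camera(n); cv2.imwrite(f"pics/{n}0.png",c["frame"][:,:,::-1])
    print(n,{k:v for k,v in c.items() if k!="frame"})
E
```

```text
pics
{'time_s': 0.0, 'qpos': array([ 1.05440610e+00,  3.00469063e-01,  1.52159754e+00, -2.20150765e-05,
        1.32071103e+00, -6.65720430e-02]), 'joint_vel': array([ 0.0018529 , -0.00056454,  0.00061969,  0.00109804, -0.00081162,
        0.0006251 ]), 'tau': array([-1.12049293e-03, -5.31815064e+01, -3.52725792e+01,  7.07434723e-02,
        2.44842202e-02, -1.25744891e-04]), 'ee_pos': array([0.2389997 , 0.49505399, 0.20488049]), 'eef_rot': array([-3.14040888e+00, -5.75515000e-05,  2.69177990e+00]), 'force': array([ 0.36089975, -0.15719641, -0.58824349]), 'moment': array([ 0.04775794,  0.09143607, -0.03504467]), 'grip_width': 0.09417617335839526}
scene {'vertical_fov': 52.12771712024527, 'cx': 327.410720399463, 'cy': 202.16810130696913, 'eye': array([ 0.21776459, -0.54924831,  0.976512  ]), 'attitude': array([-2.43305091, -0.00289975, -0.49490699])}
top {'vertical_fov': 56.82653256519251, 'cx': 313.8846217491015, 'cy': 204.61453202957864, 'eye': array([0.32017582, 0.1015495 , 1.28331848]), 'attitude': array([-2.93438148,  0.0049364 , -1.58978141])}
```

View pics/scene0.png

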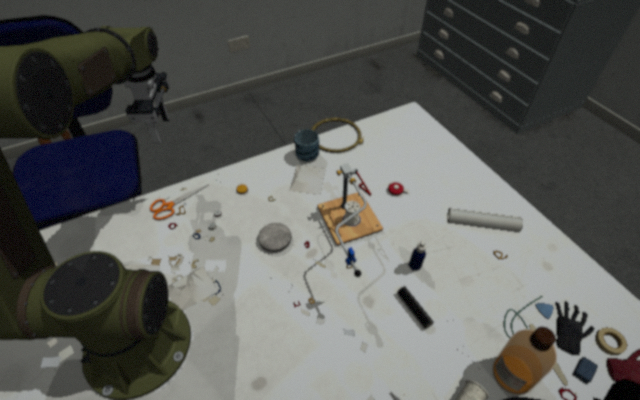

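View pics/top0.png

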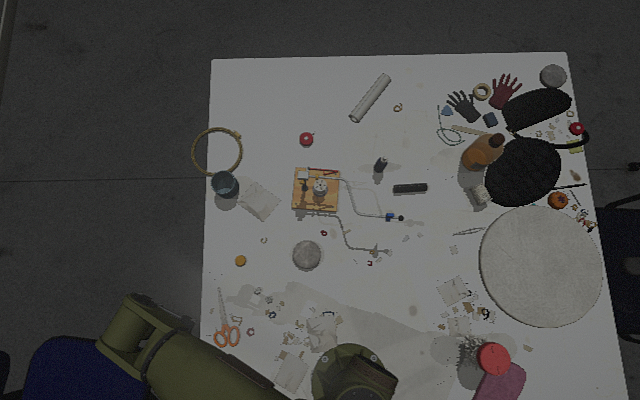

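```bash
cat > h.py <<'E'
import numpy as np, cv2
from scipy.spatial.transform import Rotation as R
from station import ctrl, eyes
def cam(n):
    c=eyes.camera(n); c["f"]=c["frame"].shape[0]/2/np.tan(np.radians(c["vertical_fov"])/2)
    a=np.array(c["attitude"]); c["R"]=R.from_euler("xyz",a).as_matrix(); return c
def proj(c,p):
    q=(np.atleast_2d(p)-c["eye"])@c["R"]
    return np.c_[c["cx"]+c["f"]*q[:,0]/q[:,2], c["cy"]+c["f"]*q[:,1]/q[:,2]]
def back(c,uv,z):
    uv=np.atleast_2d(uv); d=np.c_[(uv[:,0]-c["cx"])/c["f"],(uv[:,1]-c["cy"])/c["f"],np.ones(len(uv))]@c["R"].T
    z=np.broadcast_to(z,len(uv)); return c["eye"]+d*((z-c["eye"][2])/d[:,2])[:,None]
def crop(c,name,u0,v0,u1,v1,s):
    im=c["frame"][v0:v1,u0:u1,::-1]; im=cv2.resize(im,None,fx=s,fy=s,interpolation=cv2.INTER_CUBIC)
    for u in range((u0+9)//10*10,u1,10):
        cv2.line(im,(int((u-u0+.5)*s),0),(int((u-u0+.5)*s),6 if u%50 else 14),(0,0,255),1)
        if u%20==0: cv2.putText(im,str(u),(int((u-u0)*s),24),0,.35,(0,0,255),1)
    for v in range((v0+9)//10*10,v1,10):
        cv2.line(im,(0,int((v-v0+.5)*s)),(6,int((v-v0+.5)*s)),(0,0,255),1)
        if v%20==0: cv2.putText(im,str(v),(8,int((v-v0)*s)+4),0,.35,(0,0,255),1)
    cv2.imwrite(f"pics/{name}.png",im)
E
python3 - <<'E'
from h import *
c=cam("top"); crop(c,"t1",280,150,420,260,5.7)
s=cam("scene"); crop(s,"s1",250,120,440,330,2.85*1)
crop(s,"s2",295,150,435,280,4.6)
np.savez("cams.npz",tf=c["frame"],sf=s["frame"])
print(s["frame"].shape, back(c,[[353,372]],0))
E
```

```text
(400, 640, 3) [[ 0.0338666  -0.01333452  0.        ]]
```

View pics/t1.png

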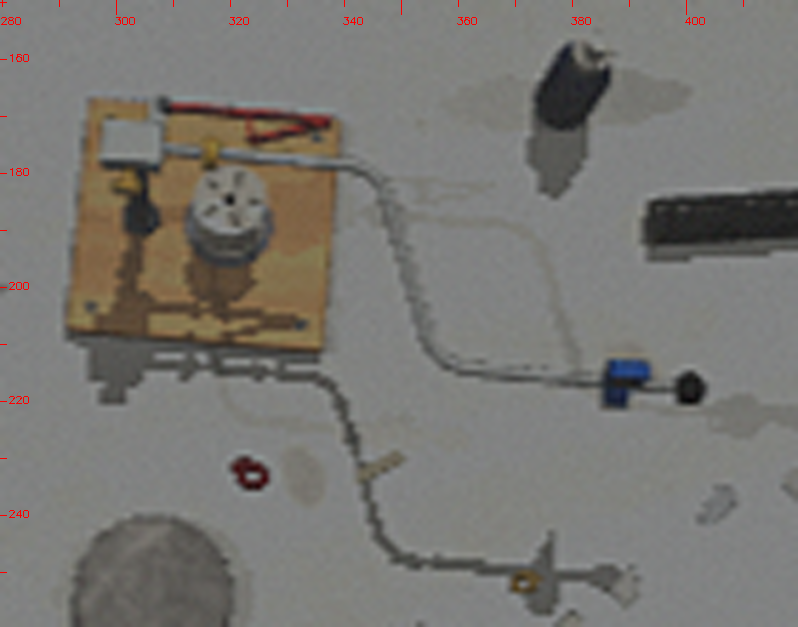

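View pics/s2.png

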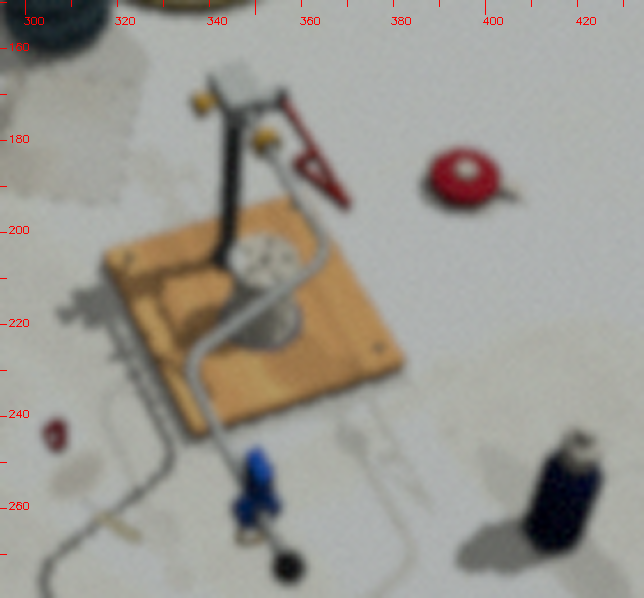

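```bash
cat > fit.py <<'E'
from h import *
from scipy.optimize import least_squares
t=cam("top"); s=cam("scene")
T={"ball":(400.6,217.6),"stop":(316.3,176.2),"l1":[(361.9,214.1),(383,216.5)],"m":[(347.9,187.2),(353.2,205.6)],"l2":[(339.1,178.1),(321.6,176.7),(309.3,175.8)],
 "pl":[(295.3,166.7),(339.3,170.7),(336,210.6),(291.1,207.4)]}
S={"ball":(357.3,272.8),"stop":(351.7,179.9),"l1":[(343.4,247.3)],"m":[(342.3,223.4),(359.7,210.4)],"l2":[(361.9,196.2),(356.5,186.5)],
 "pl":[(317.4,204.6),(352.3,193),(381.5,227.4),(335,243)]}
S["pl"]=[(295-.5+107/4.6,150-.5+254/4.6),(295-.5+293/4.6,150-.5+197/4.6),(295-.5+404/4.6,150-.5+360/4.6),(295-.5+196/4.6,150-.5+430/4.6)]
def W(p,xy,z=.17):
    xy=np.atleast_2d(xy)/1000.; c,sn=np.cos(p[2]),np.sin(p[2])
    return np.c_[p[0]+c*xy[:,0]-sn*xy[:,1],p[1]+sn*xy[:,0]+c*xy[:,1],np.full(len(xy),z)]
def ld(a,b,q):
    d=(b-a)/np.linalg.norm(b-a); e=np.array(q)-a; return e[...,0]*d[1]-e[...,1]*d[0]
def res(p,parts=False):
    d=p[3]*1000; C=[(-108,-255),(-108,-153+d),(0,-114+d),(0,7)]; r=[]
    for c,D in((t,T),(s,S)):
        k=proj(c,W(p,C)); r+=list(k[0]-D["ball"]); r+=list(proj(c,W(p,(0,10)))[0]-D["stop"])
        for i,n in enumerate(("l1","m","l2")): r+=[ld(k[i],k[i+1],q) for q in D[n]]
        if n:
            pc=[(p[4]*1000+a*75,p[5]*1000+b*80) for a,b in((1,1),(1,-1),(-1,-1),(-1,1))]
            # scene order: left,top,right,bottom
            k2=proj(c,W(p,pc,.016))
            if c is s: k2=k2[[3,0,1,2]]
            r+=list(.5*(k2-np.array(D["pl"])).ravel())
    return np.array(r,float)
sol=least_squares(res,[.45,.1,0,.02,-.02,.02],loss="soft_l1")
if __name__=="__main__":
    print(sol.x, np.round(sol.fun[:0],1), np.round(res(sol.x),1))
    cov=np.linalg.inv(sol.jac.T@sol.jac); print(np.sqrt(np.diag(cov)))
E
python3 fit.py
```

```text
[ 0.64315464  0.08309079 -0.10820918  0.031912   -0.00122774  0.01286259] [] [-0.8  0.1  0.1  0.2 -0.3  0.3  0.3  0.4 -0.2 -0.2 -0.  -0.1  0.   0.2
 -0.1  0.2  0.5 -0.1  0.1  0.1 -0.3  0.7  0.9  0.7 -0.4 -0.2 -0.1 -0.5
 -0.8 -0.4  1.1 -0.9  0.6  0.1 -0.3  0.4]
[0.00121286 0.00181186 0.00760954 0.00243597 0.00302229 0.00326465]
```

Run:
```python
from fit import *
p=sol.x
for c,n,box in((t,"top",(375,400,205,225)),(s,"scene",(335,365,240,270))):
    f=c["frame"].astype(int); m=(f[...,2]-np.maximum(f[...,0],f[...,1])>35)
    M=np.zeros_like(m); M[box[2]:box[3],box[0]:box[1]]=m[box[2]:box[3],box[0]:box[1]]
    v,u=np.nonzero(M); print(n,len(u),u.min(),u.max(),v.min(),v.max(),u.mean(),v.mean())
    for y in range(-235,-195,5):
        tab=proj(c,W(p,[(-108+a,y+b) for a in(-5,5) for b in(-10,10)],.2095)).mean(0)
        col=proj(c,W(p,[(-108,y)],.168))[0]
        print(y,tab.round(1),col.round(1))
d=p[3]*1000
print("W home",W(p,(0,0)),"c1",W(p,(-108,-153+d)),"c2",W(p,(0,-114+d)))
for nm,uv,z in(("dropper",[(380,157)],.116),):
    print(back(t,uv,z))
```

```text
top 15 387 393 213 215 389.8666666666667 214.4
-235 [396.  214.8] [393.1 217.2]
-230 [394.3 214.7] [391.5 217.1]
-225 [392.6 214.5] [389.8 217. ]
-220 [390.9 214.4] [388.2 216.8]
-215 [389.2 214.2] [386.6 216.7]
-210 [387.5 214.1] [384.9 216.5]
-205 [385.8 213.9] [383.3 216.4]
-200 [384.1 213.8] [381.7 216.2]
scene 34 347 353 248 260 350.6470588235294 252.3235294117647
-235 [354.6 256. ] [353.6 265.9]
-230 [353.7 254.2] [352.7 264.2]
-225 [352.8 252.5] [351.8 262.5]
-220 [351.8 250.8] [351.  260.8]
-215 [350.9 249. ] [350.1 259.1]
-210 [350.  247.3] [349.2 257.4]
-205 [349.1 245.6] [348.3 255.7]
-200 [348.2 243.9] [347.5 254. ]
W home [[0.64315464 0.08309079 0.17      ]] c1 [[ 0.52270905 -0.02562518  0.17      ]] c2 [[0.63428929 0.00148291 0.17      ]]
[[ 0.7224457  -0.11943183  0.116     ]]
```

Request:
jog_arm:
  moves:
    - [[16,-36,9],[0,0,-0.8],60]
    - [[32,-72,18],[0,0,-1.6],60]
    - [[48,-108,27],[0,0,-2.4],60]
    - [[64,-144,36],[0,0,-3.2],60]
    - [[80,-180,45],[0,0,-4.0],60]
  squeeze: 5

```text
time_s: 0.82
ee_pos: [0.3193, 0.3136, 0.2509]
eef_rot: [3.141, 0.0, 2.34]
force: [0.4, 0.6, -1.1]
grip_width: 0.0641
```

Request:
jog_arm:
  moves:
    - [[16,-36,0],[0,0,-0.8],40]
    - [[32,-72,0],[0,0,-1.6],40]
    - [[48,-108,0],[0,0,-2.4],40]
    - [[64,-144,0],[0,0,-3.2],40]
    - [[80,-180,0],[0,0,-4.0],40]

```text
time_s: 1.23
ee_pos: [0.3994, 0.1334, 0.2508]
eef_rot: [3.141, 0.0, 1.99]
force: [0.4, 1.2, 0.0]
grip_width: 0.0398
```

Request:
jog_arm:
  moves:
    - [[16,-36,0],[0,0,-0.8],40]
    - [[32,-72,0],[0,0,-1.6],40]
    - [[48,-108,0],[0,0,-2.4],40]
    - [[64,-144,0],[0,0,-3.2],40]
    - [[80,-180,0],[0,0,-4.0],40]

```text
time_s: 1.65
ee_pos: [0.4795, -0.0468, 0.2506]
eef_rot: [3.141, 0.0, 1.641]
force: [0.7, 0.6, 0.2]
grip_width: 0.0399
```

```bash
python3 -c "
from h import *
o=ctrl.get_obs(); print(o['time_s'],o['qpos'].round(3),o['ee_pos'].round(4),o['eef_rot'],o['force'].round(2),o['grip_width'])"
```

```text
1.65 [-0.173  0.113  1.641  0.     1.388 -0.243] [ 0.4795 -0.0468  0.2506] [3.14114441e+00 4.62425707e-05 1.64091150e+00] [0.67 0.64 0.24] 0.03986524137071171
```

Request:
jog_arm:
  moves:
    - [[16,-37,0],[0,0,-1.0],40]
    - [[32.5,-74,0],[0,0,-2.04],40]
    - [[32.5,-74,-10],[0,0,-2.04],40]
    - [[32.5,-74,-20],[0,0,-2.04],40]

```text
time_s: 1.98
ee_pos: [0.5118, -0.1202, 0.2297]
eef_rot: [-3.141, -0.0, 1.464]
force: [0.6, 1.1, -0.1]
grip_width: 0.0399
```

Run:
```python
from h import *
c=cam("top"); crop(c,"t2",340,170,440,260,8)
s=cam("scene"); crop(s,"s3",290,180,410,290,6)
```

```text
(no output)
```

View pics/t2.png

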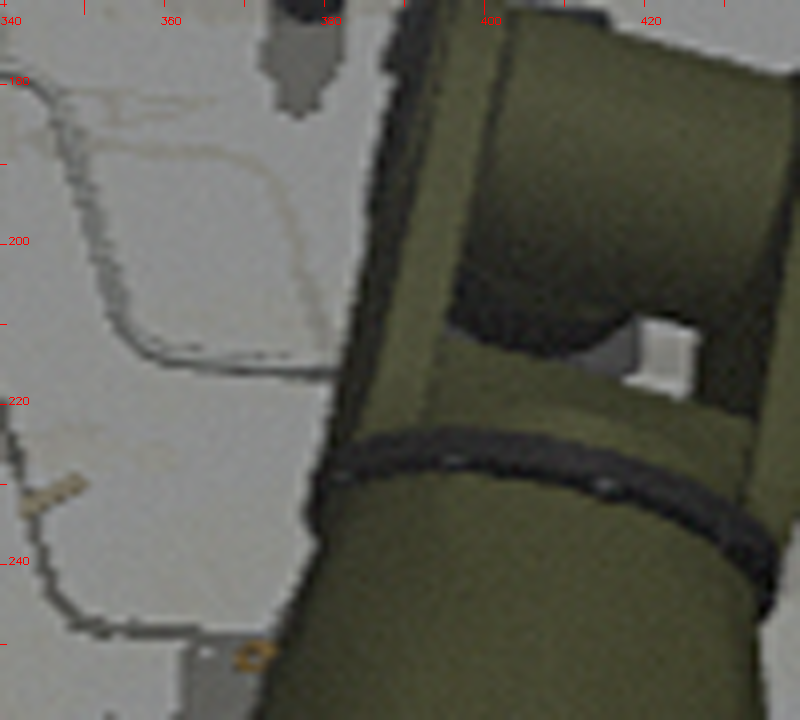

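View pics/s3.png

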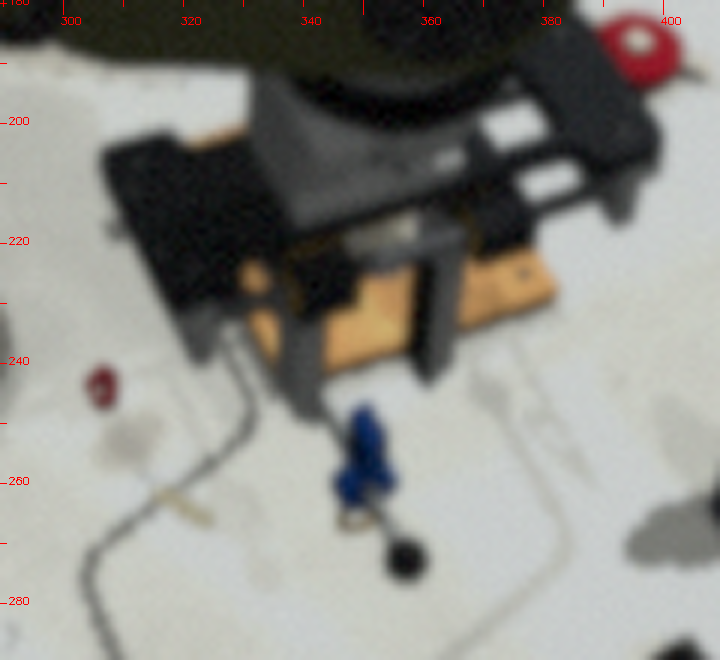

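Run:
```python
from h import *
s=cam("scene"); 
print(proj(s,[[.5118,-.1202,.2297],[.5118,-.1202,.2095],[.5118,-.1202,.1895],[.5118-.0199,-.1202+.0022,.2297],[.5118+.0199,-.1202-.0022,.2297]]))
```

```text
[[351.30592747 244.40053582]
 [350.88109715 249.54380747]
 [350.4742155  254.46978081]
 [342.99478954 247.21243364]
 [359.52685699 241.61915812]]
```

Request:
jog_arm:
  moves:
    - [[0,0,-20],[0,0,0],40]
    - [[0,0,-36],[0,0,0],40]
    - [[0,0,-42],[0,0,0],30]
    - [[0,0,-42],[0,0,0],20]

```text
time_s: 2.47
ee_pos: [0.5112, -0.1177, 0.1879]
eef_rot: [-3.14, -0.0, 1.468]
force: [-0.9, 0.6, -0.1]
grip_width: 0.0296
```

Run:
```python
from h import *
s=cam("scene"); crop(s,"s4",310,210,390,290,8)
o=ctrl.get_obs(); print(o['force'],o['moment'],o['grip_width'])
```

```text
[ 0.20304863  0.54982101 -0.02359259] [-0.06216715  0.07235694  0.01573818] 0.025615787335320474
```

View pics/s4.png

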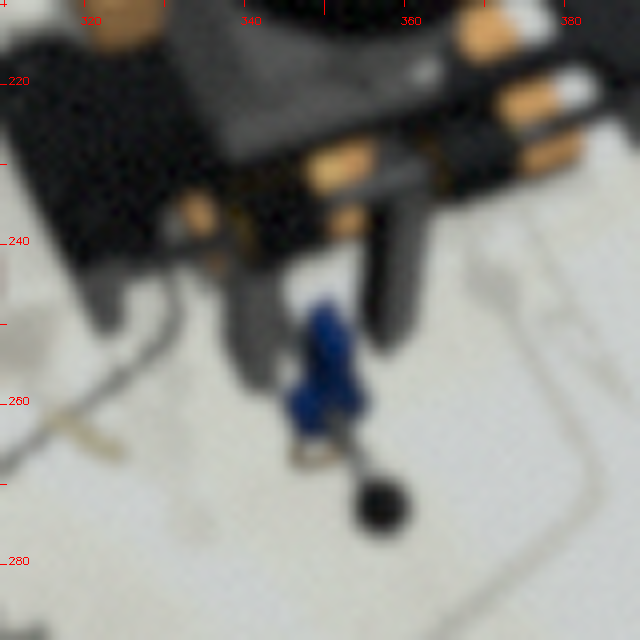

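Request:
jog_arm:
  moves:
    - [[0,0,0],[0,0,0],14]
    - [[0,0,0],[0,0,0],10]
    - [[0,0,0],[0,0,0],5]
    - [[0,0,0],[0,0,0],5]
    - [[0,0,0],[0,0,0],5]
  squeeze: 4

```text
time_s: 2.93
ee_pos: [0.512, -0.1187, 0.1893]
eef_rot: [3.14, 0.0, 1.467]
force: [-0.9, 1.2, 5.7]
grip_width: 0.0103
```

Run:
```python
from h import *
s=cam("scene"); crop(s,"s5",310,210,390,290,8)
for i in range(3):
    o=ctrl.get_obs(); print(o['force'],o['moment'],o['grip_width'],o['ee_pos']); eyes.camera("top")
```

```text
[0.29961033 1.47511366 5.75437076] [0.15486038 0.05961754 0.00778896] 0.009576196545682626 [ 0.51200336 -0.11874296  0.18929638]
[0.74726745 1.31027548 6.56799278] [0.21070391 0.0731361  0.06460482] 0.009962632443999623 [ 0.51199616 -0.11874038  0.18928084]
[0.28767562 1.03372441 6.76203688] [0.18432286 0.07617702 0.00094433] 0.010262367759956776 [ 0.51201213 -0.11872539  0.18930405]
```

View pics/s5.png

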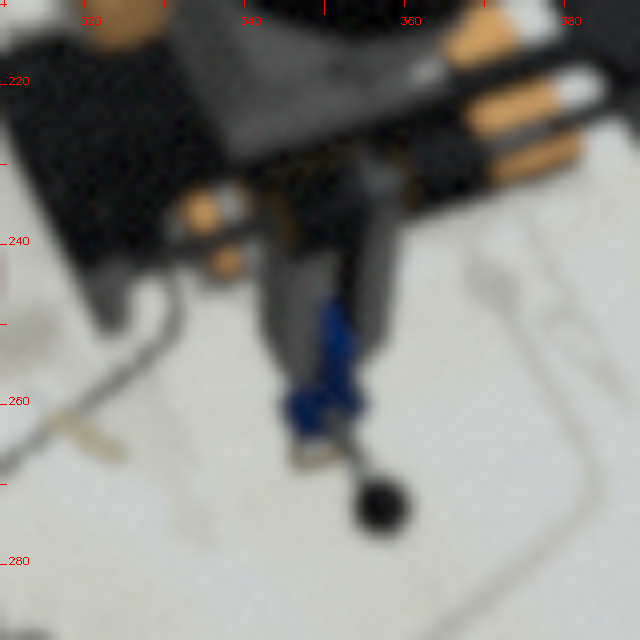

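Request:
jog_arm:
  moves:
    - [[0,0,1],[0,0,0],5]
    - [[0,0,2],[0,0,0],5]
    - [[0,0,2],[0,0,0],5]

```text
time_s: 3.38
ee_pos: [0.5116, -0.1187, 0.1905]
eef_rot: [-3.141, 0.0, 1.467]
force: [-0.4, 0.2, 0.0]
grip_width: 0.0098
```

```bash
cat > o.py <<'E'
from h import *
P=np.array([0.64315464,0.08309079,-0.10820918])
def st(xy):
    c,s=np.cos(P[2]),np.sin(P[2]); d=np.array(xy[:2])-P[:2]; return np.array([c*d[0]+s*d[1],-s*d[0]+c*d[1]])*1000
def show():
    o=ctrl.get_obs(); c,s=np.cos(P[2]),np.sin(P[2]); f=o['force']
    print('t %.2f stand xy'%o['time_s'],st(o['ee_pos']).round(1),'z %.1f'%(o['ee_pos'][2]*1e3),'F_stand',np.round([c*f[0]+s*f[1],-s*f[0]+c*f[1],f[2]],1),'M',o['moment'].round(2),'w %.1f'%(o['grip_width']*1e3),'yaw %.1f'%np.degrees(o['eef_rot'][2]-P[2]-np.pi/2),'q6 %.2f'%o['qpos'][5])
if __name__=="__main__": show()
E
python3 o.py
```

```text
t 3.38 stand xy [-109.  -214.9] z 190.5 F_stand [-0.4  0.1  0. ] M [-0.03  0.11 -0.03] w 9.8 yaw 0.2 q6 -0.19
```

Request:
jog_arm:
  moves:
    - [[1.1,10,0],[0,0,0],5]
    - [[2.2,20,0],[0,0,0],5]
    - [[3.2,30,0],[0,0,0],5]
    - [[4.3,40,0],[0,0,0],5]
    - [[5.4,50,0],[0,0,0],5]
  squeeze: 6

```text
time_s: 3.8
ee_pos: [0.5171, -0.0673, 0.1904]
eef_rot: [-3.142, -0.0, 1.467]
force: [0.1, -0.3, -0.5]
grip_width: 0.0103
```

Run:
```python
from o import *
show()
s=cam("scene"); crop(s,"s6",310,180,390,280,7)
show()
c=cam("top"); crop(c,"t6",310,160,410,240,8)
```

```text
t 3.80 stand xy [-109.1 -163.1] z 190.4 F_stand [ 0.1 -0.3 -0.5] M [-0.05  0.07 -0.  ] w 10.3 yaw 0.3 q6 -0.10
t 3.85 stand xy [-109.1 -161.9] z 190.4 F_stand [ 0.6  1.3 -1.3] M [-0.02  0.01 -0.01] w 9.9 yaw 0.3 q6 -0.09
```

View pics/s6.png

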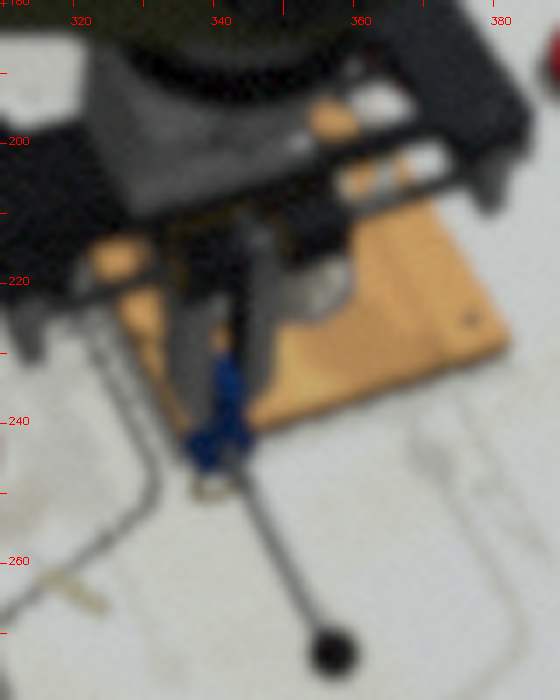

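View pics/t6.png

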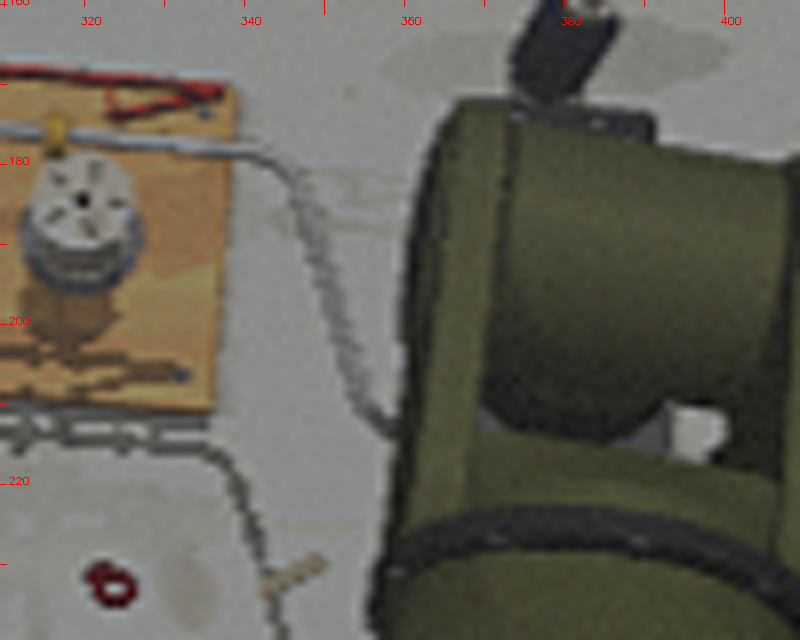

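Request:
jog_arm:
  moves:
    - [[-1.5,0.2,0],[0,0,0],5]
    - [[-3,0.3,0],[0,0,0],5]
    - [[-3,0.3,0],[0,0,0],5]
    - [[-3,0.3,0],[0,0,0],5]

```text
time_s: 4.23
ee_pos: [0.5143, -0.0687, 0.1908]
eef_rot: [3.14, -0.0, 1.466]
force: [4.7, 0.9, 1.6]
grip_width: 0.0107
```

```bash
python3 o.py
```

```text
t 4.23 stand xy [-111.7 -164.8] z 190.8 F_stand [4.5 1.4 1.6] M [ 0.33 -0.98  0.05] w 10.7 yaw 0.2 q6 -0.10
```

Request:
jog_arm:
  moves:
    - [[3,-0.3,0],[0,0,0],5]
    - [[6,-0.6,0],[0,0,0],5]
    - [[6,-0.6,0],[0,0,0],5]
    - [[6,-0.6,0],[0,0,0],5]

```text
time_s: 4.57
ee_pos: [0.5198, -0.0693, 0.1903]
eef_rot: [-3.14, 0.0, 1.466]
force: [-2.4, -1.1, 1.8]
grip_width: 0.01
```

```bash
python3 o.py
```

```text
t 4.57 stand xy [-106.2 -164.8] z 190.3 F_stand [-2.3 -1.4  1.8] M [-0.2   0.47 -0.01] w 10.0 yaw 0.2 q6 -0.10
```

```bash
cat > plan.py <<'E'
import numpy as np,sys,json
# stand frame in mm; rod path by arclength. args in state json
P=np.array([643.155-0.8*0.994,83.091+0.8*0.108]); Y=-0.10820918
def path(d):
    A=np.array([-108.,-255]);C1=np.array([-108.,-153+d]);C2=np.array([0.,-114+d]);H=np.array([0.,10]); r=25;tl=r*np.tan(np.radians(35))
    u1=np.array([0.,1]);u2=(C2-C1)/np.linalg.norm(C2-C1)
    pts=[];
    def seg(a,b):
        n=int(np.linalg.norm(b-a)/.1); return [a+(b-a)*i/n for i in range(n)]
    def arc(c,u,v,sg): # sg -1 right turn
        st=c-tl*u; nrm=np.array([u[1],-u[0]])*(1 if sg<0 else -1); cen=st+r*nrm; out=[]
        for a in np.linspace(0,np.radians(70),306):
            b=sg*a; R=np.array([[np.cos(b),-np.sin(b)],[np.sin(b),np.cos(b)]]); out.append(cen+R@(st-cen))
        return out
    p=seg(A,C1-tl*u1)+arc(C1,u1,u2,-1)+seg(C1+tl*u2,C2-tl*u2)+arc(C2,u2,u1,1)+seg(C2+tl*u1,H)
    p=np.array(p); s=np.r_[0,np.cumsum(np.linalg.norm(np.diff(p,axis=0),axis=1))]
    tg=np.gradient(p,axis=0); yaw=np.degrees(np.arctan2(tg[:,1],tg[:,0]))-90
    return p,s,yaw
def pose(s,d,delta,lat=0):
    p,S,yw=path(d); x=np.interp(s,S,p[:,0]);y=np.interp(s,S,p[:,1]);w=np.interp(s,S,yw)
    t=np.radians(w+90); n=np.array([np.sin(t),-np.cos(t)]) # right normal
    q=np.array([x,y])+delta*np.array([np.cos(t),np.sin(t)])+lat*n
    c,sn=np.cos(Y),np.sin(Y)
    return np.array([P[0]+c*q[0]-sn*q[1],P[1]+sn*q[0]+c*q[1],w]), np.array([x,y])
def s_of(y_or_x,d,which):
    p,S,_=path(d); return np.interp(y_or_x,p[:,which],S)
def rows(cmd,ss,d,delta,lat=0):
    cmd=np.array(cmd,float)
    for s in ss:
        q,g=pose(s,d,delta,lat); k=q-cmd
        print('s %.0f guide %s  row [%.1f, %.1f] turn %.2f   (abs %.1f %.1f yaw %.1f)'%(s,g.round(1),k[0],k[1],k[2]/5,*q))
E
python3 - <<'E'
from plan import *
d=32
p,S,yw=path(d); print(S[-1], [np.interp(v,-yw[:1200],S[:1200]) for v in (1,69)])
cmd=[519.9,-69.2,.23]
print('now s', pose(90,d,0))
rows(cmd,[100,106,112,117,121],d,2)
rows(cmd,[117,122,127,132,137,142,147,152,157],d,2)
E
```

```text
331.88002768557504 [np.float64(116.93114356604065), np.float64(119.99977368294537)]
now s (array([517.17179017, -69.19373307,   0.        ]), array([-108., -165.]))
s 100 guide [-108. -155.]  row [-1.4, 11.9] turn -0.05   (abs 518.5 -57.3 yaw 0.0)
s 106 guide [-108. -149.]  row [-0.8, 17.9] turn -0.05   (abs 519.1 -51.3 yaw 0.0)
s 112 guide [-108. -143.]  row [-0.1, 23.9] turn -0.05   (abs 519.8 -45.3 yaw 0.0)
s 117 guide [-108. -138.]  row [0.4, 28.8] turn -0.28   (abs 520.3 -40.4 yaw -1.2)
s 121 guide [-107.6 -134. ]  row [1.6, 32.7] turn -2.11   (abs 521.5 -36.5 yaw -10.3)
s 117 guide [-108. -138.]  row [0.4, 28.8] turn -0.28   (abs 520.3 -40.4 yaw -1.2)
s 122 guide [-107.4 -133. ]  row [2.0, 33.6] turn -2.57   (abs 521.9 -35.6 yaw -12.6)
s 127 guide [-105.8 -128.3]  row [4.4, 38.0] turn -4.86   (abs 524.3 -31.2 yaw -24.1)
s 132 guide [-103.3 -124. ]  row [7.7, 41.8] turn -7.15   (abs 527.6 -27.4 yaw -35.5)
s 137 guide [-100.1 -120.2]  row [11.6, 44.9] turn -9.44   (abs 531.5 -24.3 yaw -47.0)
s 142 guide [ -96.1 -117.2]  row [16.1, 47.1] turn -11.74   (abs 536.0 -22.1 yaw -58.5)
s 147 guide [ -91.6 -115. ]  row [21.0, 47.9] turn -16.97   (abs 540.9 -21.3 yaw -84.6)
s 152 guide [ -86.9 -113.4]  row [25.8, 49.5] turn -14.07   (abs 545.7 -19.7 yaw -70.1)
s 157 guide [ -82.2 -111.7]  row [30.6, 50.7] turn -14.07   (abs 550.5 -18.5 yaw -70.1)
```

Request:
jog_arm:
  moves:
    - [[-1.8,8,0],[0,0,0],5]
    - [[-1.0,16,0],[0,0,0],5]
    - [[-0.1,24,0],[0,0,0],5]
    - [[0.4,28.8,0],[0,0,-0.3],5]
    - [[1.1,31.7,0],[0,0,-1.6],5]
  squeeze: 8

```text
time_s: 4.98
ee_pos: [0.5213, -0.0361, 0.1905]
eef_rot: [3.141, 0.0, 1.328]
force: [-0.3, -2.2, -0.1]
grip_width: 0.0097
```

```bash
sed -i 's/    return p,s,yaw/    return p,s,np.clip(yaw,-70,0)/' plan.py; python3 o.py
python3 - <<'E'
from plan import *
cmd=[521.0,-37.5,.23-8]
rows(cmd,[123,126,129,132,135],32,2)
E
```

```text
t 4.98 stand xy [-108.3 -131.7] z 190.5 F_stand [-0.  -2.2 -0.1] M [-0.49 -0.02 -0.05] w 9.7 yaw -7.7 q6 0.10
s 123 guide [-107.2 -132.1]  row [1.3, 2.8] turn -1.43   (abs 522.3 -34.7 yaw -14.9)
s 126 guide [-106.2 -129.2]  row [2.7, 5.4] turn -2.80   (abs 523.7 -32.1 yaw -21.8)
s 129 guide [-104.9 -126.5]  row [4.5, 7.9] turn -4.18   (abs 525.5 -29.6 yaw -28.7)
s 132 guide [-103.3 -124. ]  row [6.6, 10.1] turn -5.55   (abs 527.6 -27.4 yaw -35.5)
s 135 guide [-101.5 -121.6]  row [8.9, 12.0] turn -6.93   (abs 529.9 -25.5 yaw -42.4)
```

Request:
jog_arm:
  moves:
    - [[1.3,2.8,0],[0,0,-1.4],5]
    - [[2.7,5.4,0],[0,0,-2.8],5]
    - [[2.7,5.4,0],[0,0,-2.8],5]

```text
time_s: 5.23
ee_pos: [0.5243, -0.0309, 0.1906]
eef_rot: [3.141, -0.0, 1.077]
force: [1.3, 0.6, 0.9]
grip_width: 0.0101
```

```bash
python3 o.py
python3 - <<'E'
from o import *
s=cam("scene"); crop(s,"s7",300,180,380,280,7)
show()
E
```

```text
t 5.23 stand xy [-105.9 -126.1] z 190.6 F_stand [1.2 0.7 0.9] M [ 0.04 -0.29  0.04] w 10.1 yaw -22.1 q6 0.36
t 5.28 stand xy [-106.  -126.3] z 190.6 F_stand [1.5 0.1 0.2] M [ 0.03 -0.31  0.04] w 10.2 yaw -21.6 q6 0.36
```

View pics/s7.png

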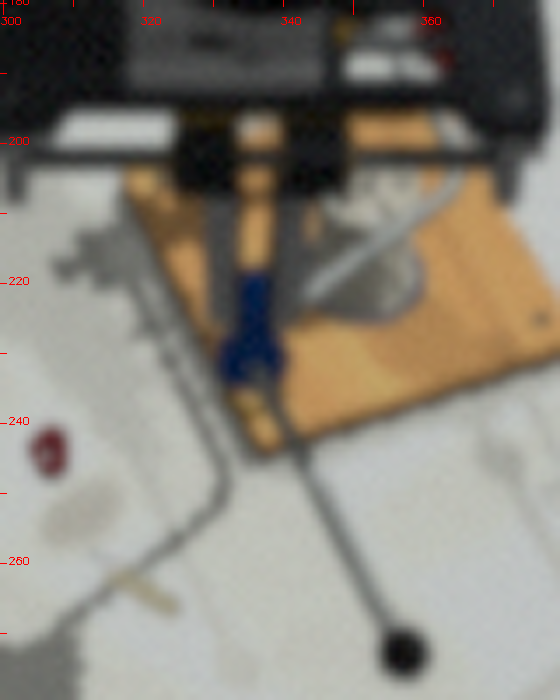

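Request:
jog_arm:
  moves:
    - [[1.8,2.5,0],[0,0,-1.4],5]
    - [[3.9,4.7,0],[0,0,-2.75],5]
    - [[6.2,6.6,0],[0,0,-4.1],5]
    - [[6.2,6.6,0],[0,0,-4.1],5]

```text
time_s: 5.62
ee_pos: [0.5304, -0.025, 0.1906]
eef_rot: [3.141, -0.0, 0.724]
force: [2.5, 1.0, 1.2]
grip_width: 0.01
```

```bash
python3 o.py
python3 - <<'E'
from plan import *
cmd=[521.0+2.7+6.2,-37.5+5.4+6.6,.23-8-14-20.5]
rows(cmd,[138,141,144,147,150,153],32,2)
E
```

```text
t 5.62 stand xy [-100.4 -119.7] z 190.6 F_stand [2.4 1.2 1.2] M [-0.11 -0.38 -0.02] w 10.0 yaw -42.3 q6 0.73
s 138 guide [ -99.3 -119.6]  row [2.5, 1.7] turn -1.40   (abs 532.4 -23.8 yaw -49.3)
s 141 guide [ -96.9 -117.7]  row [5.2, 3.0] turn -2.78   (abs 535.1 -22.5 yaw -56.2)
s 144 guide [ -94.3 -116.2]  row [8.0, 4.0] turn -4.15   (abs 537.9 -21.5 yaw -63.0)
s 147 guide [ -91.6 -115. ]  row [10.9, 4.7] turn -5.53   (abs 540.8 -20.8 yaw -69.9)
s 150 guide [ -88.8 -114.1]  row [13.8, 5.3] turn -5.55   (abs 543.7 -20.2 yaw -70.0)
s 153 guide [ -86. -113.]  row [16.7, 6.1] turn -5.55   (abs 546.6 -19.4 yaw -70.0)
```

Request:
jog_arm:
  moves:
    - [[2.5,1.7,0],[0,0,-1.4],5]
    - [[5.2,3.0,0],[0,0,-2.8],5]
    - [[8.0,4.0,0],[0,0,-4.15],5]
    - [[10.9,4.7,0],[0,0,-5.5],5]
    - [[10.9,4.7,0],[0,0,-5.5],5]

```text
time_s: 6.03
ee_pos: [0.5412, -0.0207, 0.1905]
eef_rot: [3.141, -0.0, 0.246]
force: [1.6, -1.9, 1.7]
grip_width: 0.01
```

Run:
```python
from o import *
show()
s=cam("scene"); crop(s,"s8",300,180,380,280,7)
show()
```

```text
t 6.03 stand xy [ -90.2 -114.2] z 190.5 F_stand [ 1.8 -1.7  1.7] M [-0.46 -0.35  0.05] w 10.0 yaw -69.7 q6 1.22
t 6.08 stand xy [ -90.2 -114.2] z 190.5 F_stand [ 2.4 -1.5  0.9] M [-0.48 -0.38  0.09] w 10.1 yaw -69.3 q6 1.21
```

View pics/s8.png

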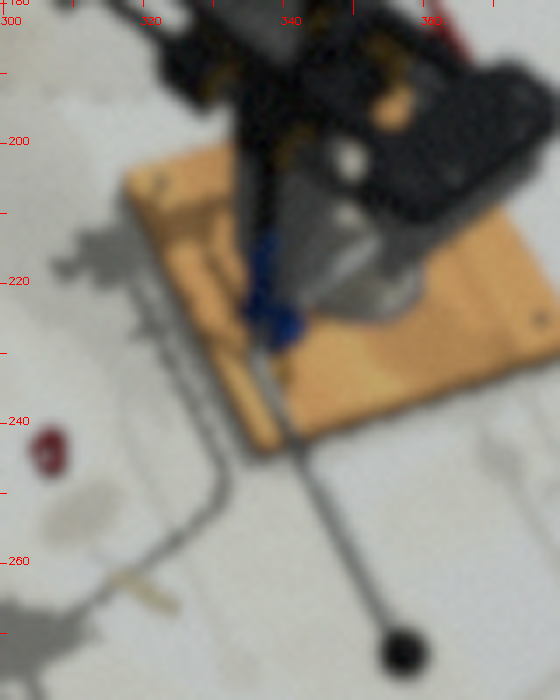

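Run:
```python
from plan import *
cmd=[529.9+10.9,-25.5+4.7,.23-8-14-20.5-27.5]
print(cmd); d=30.5
s0=s_of(-91.6,d,0)
rows(cmd,[s0+4,s0+10,s0+16,s0+22,s0+28],d,2)
```

```text
[540.8, -20.8, -69.77]
s 149 guide [ -87.9 -115.2]  row [3.7, -0.6] turn -0.05   (abs 544.5 -21.4 yaw -70.0)
s 155 guide [ -82.2 -113.2]  row [9.5, 0.8] turn -0.05   (abs 550.3 -20.0 yaw -70.0)
s 161 guide [ -76.6 -111.2]  row [15.4, 2.2] turn -0.05   (abs 556.2 -18.6 yaw -70.0)
s 167 guide [ -70.9 -109.1]  row [21.2, 3.6] turn -0.05   (abs 562.0 -17.2 yaw -70.0)
s 173 guide [ -65.3 -107.1]  row [27.0, 5.1] turn -0.05   (abs 567.8 -15.7 yaw -70.0)
```

Request:
jog_arm:
  moves:
    - [[3.7,-0.6,0],[0,0,0],5]
    - [[9.5,0.8,0],[0,0,0],5]
    - [[15.4,2.2,0],[0,0,0],5]
    - [[15.4,2.2,0],[0,0,0],5]

```text
time_s: 6.42
ee_pos: [0.5571, -0.018, 0.1902]
eef_rot: [-3.141, 0.0, 0.247]
force: [-1.4, -0.6, -0.6]
grip_width: 0.0097
```

```bash
python3 o.py
```

```text
t 6.42 stand xy [ -74.6 -109.8] z 190.2 F_stand [-1.3 -0.7 -0.6] M [-0.    0.12 -0.  ] w 9.7 yaw -69.6 q6 1.23
```

Request:
jog_arm:
  moves:
    - [[0.7,-2.9,0],[0,0,0],5]
    - [[0.7,-2.9,0],[0,0,0],5]
    - [[0.7,-2.9,0],[0,0,0],5]

```text
time_s: 6.67
ee_pos: [0.557, -0.0209, 0.1904]
eef_rot: [-3.14, -0.0, 0.246]
force: [-0.6, 4.2, 0.8]
grip_width: 0.0102
```

```bash
python3 o.py
```

```text
t 6.67 stand xy [ -74.4 -112.7] z 190.4 F_stand [-1.1  4.1  0.8] M [ 1.01  0.13 -0.02] w 10.2 yaw -69.7 q6 1.22
```

Request:
jog_arm:
  moves:
    - [[-0.7,2.9,0],[0,0,0],5]
    - [[-1.4,5.8,0],[0,0,0],5]
    - [[-1.4,5.8,0],[0,0,0],5]
    - [[-1.4,5.8,0],[0,0,0],5]

```text
time_s: 7.0
ee_pos: [0.5557, -0.0159, 0.1906]
eef_rot: [3.141, -0.0, 0.245]
force: [0.6, -4.6, 1.1]
grip_width: 0.01
```

```bash
python3 o.py
```

```text
t 7.00 stand xy [ -76.3 -107.9] z 190.6 F_stand [ 1.1 -4.5  1.1] M [-0.86  0.04 -0.05] w 10.0 yaw -69.8 q6 1.23
```

Run:
```python
from plan import *
cmd=[555.5,-15.7,-69.77]; d=30.5
p,S,yw=path(d)
i=np.nonzero((yw>-69.5)&(S>160))[0][0]; print('arc2 start s',S[i],p[i]); a=S[i]
s0=s_of(-76.6,d,0); print(s0)
rows(cmd,[s0+10,s0+20,s0+30,s0+40,a-10],d,2)
rows(cmd,[a-5,a,a+3,a+6,a+9,a+12,a+15,a+18,a+21,a+24,a+27,a+30,a+33],d,2)
```

```text
arc2 start s 225.6982920581286 [-16.18262675 -89.34180715]
161.46168322002933
s 171 guide [ -67.2 -107.8]  row [10.4, -0.5] turn -0.05   (abs 565.9 -16.2 yaw -70.0)
s 181 guide [ -57.8 -104.4]  row [20.1, 1.8] turn -0.05   (abs 575.6 -13.9 yaw -70.0)
s 191 guide [ -48.4 -101. ]  row [29.8, 4.2] turn -0.05   (abs 585.3 -11.5 yaw -70.0)
s 201 guide [-39.  -97.6]  row [39.5, 6.6] turn -0.05   (abs 595.0 -9.1 yaw -70.0)
s 216 guide [-25.6 -92.7]  row [53.3, 9.9] turn -0.05   (abs 608.8 -5.8 yaw -70.0)
s 221 guide [-20.9 -91. ]  row [58.2, 11.1] turn -0.05   (abs 613.7 -4.6 yaw -70.0)
s 226 guide [-16.2 -89.3]  row [63.1, 12.3] turn 0.06   (abs 618.6 -3.4 yaw -69.5)
s 229 guide [-13.4 -88.1]  row [65.8, 13.4] turn 1.44   (abs 621.3 -2.3 yaw -62.6)
s 232 guide [-10.9 -86.6]  row [68.5, 14.9] turn 2.81   (abs 624.0 -0.8 yaw -55.7)
s 235 guide [ -8.5 -84.8]  row [70.9, 16.7] turn 4.19   (abs 626.4 1.0 yaw -48.8)
s 238 guide [ -6.4 -82.6]  row [73.1, 18.7] turn 5.56   (abs 628.6 3.0 yaw -42.0)
s 241 guide [ -4.5 -80.3]  row [75.0, 21.0] turn 6.94   (abs 630.5 5.3 yaw -35.1)
s 244 guide [ -2.9 -77.7]  row [76.7, 23.6] turn 8.31   (abs 632.2 7.9 yaw -28.2)
s 247 guide [ -1.7 -75. ]  row [78.0, 26.2] turn 9.69   (abs 633.5 10.5 yaw -21.3)
s 250 guide [ -0.7 -72.2]  row [79.0, 29.1] turn 11.06   (abs 634.5 13.4 yaw -14.5)
s 253 guide [ -0.2 -69.2]  row [79.7, 32.0] turn 12.44   (abs 635.2 16.3 yaw -7.6)
s 256 guide [  0.  -66.2]  row [80.0, 35.0] turn 13.81   (abs 635.5 19.3 yaw -0.7)
s 259 guide [  0.  -63.3]  row [80.2, 38.0] turn 13.95   (abs 635.7 22.3 yaw 0.0)
```

Request:
jog_arm:
  moves:
    - [[10.4,-0.5,0],[0,0,0],5]
    - [[20.1,1.8,0],[0,0,0],5]
    - [[29.8,4.2,0],[0,0,0],5]
    - [[39.5,6.6,0],[0,0,0],5]
    - [[39.5,6.6,0],[0,0,0],5]

```text
time_s: 7.42
ee_pos: [0.5959, -0.0085, 0.19]
eef_rot: [-3.141, 0.0, 0.245]
force: [-1.5, -0.1, -1.1]
grip_width: 0.0099
```

Run:
```python
from o import *
show()
s=cam("scene"); crop(s,"s9",310,150,400,260,7*.99)
```

```text
t 7.42 stand xy [-37.1 -96.2] z 190.0 F_stand [-1.5 -0.2 -1.1] M [-0.01  0.19  0.05] w 9.9 yaw -69.8 q6 1.25
```

View pics/s9.png

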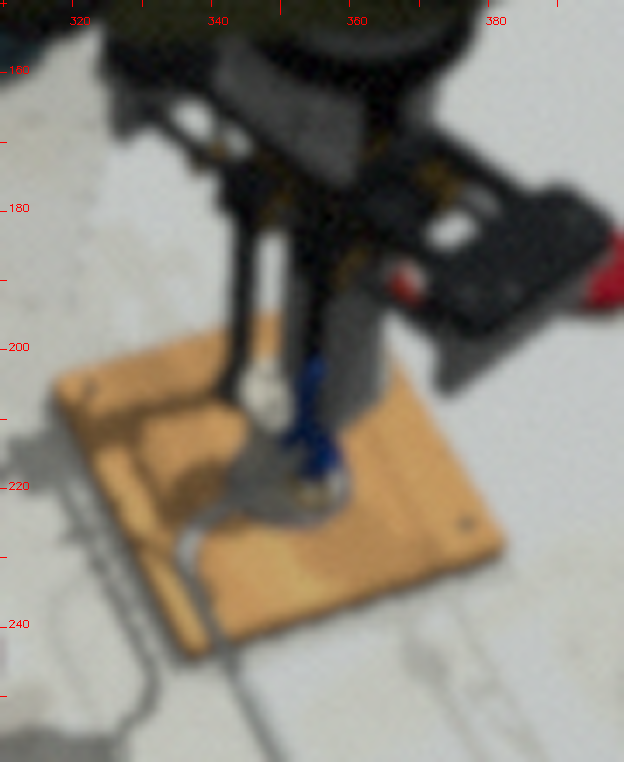

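Request:
jog_arm:
  moves:
    - [[9,2.1,0],[0,0,0],5]
    - [[18,4.3,0],[0,0,0],5]
    - [[23.6,5.7,0],[0,0,0.1],5]
    - [[26.3,6.8,0],[0,0,1.4],5]
    - [[26.3,6.8,0],[0,0,1.4],5]

```text
time_s: 7.88
ee_pos: [0.6213, -0.002, 0.1902]
eef_rot: [-3.141, 0.0, 0.373]
force: [-0.4, -0.4, -0.5]
grip_width: 0.0097
```

```bash
python3 o.py
```

```text
t 7.88 stand xy [-12.5 -87. ] z 190.2 F_stand [-0.4 -0.5 -0.5] M [-0.05  0.12  0.  ] w 9.7 yaw -62.4 q6 1.14
```

Request:
jog_arm:
  moves:
    - [[2.7,1.5,0],[0,0,1.4],5]
    - [[5.1,3.3,0],[0,0,2.8],5]
    - [[7.3,5.3,0],[0,0,4.15],5]
    - [[9.2,7.6,0],[0,0,5.5],5]
    - [[9.2,7.6,0],[0,0,5.5],5]

```text
time_s: 8.3
ee_pos: [0.6304, 0.0057, 0.1904]
eef_rot: [-3.141, 0.0, 0.85]
force: [0.1, 0.3, -0.9]
grip_width: 0.01
```

Run:
```python
from o import *
show()
s=cam("scene"); crop(s,"s10",310,150,400,260,7*.99)
show()
```

```text
t 8.30 stand xy [ -4.4 -78.3] z 190.4 F_stand [ 0.1  0.3 -0.9] M [-0.01  0.1  -0.02] w 10.0 yaw -35.1 q6 0.67
t 8.35 stand xy [ -4.4 -78.5] z 190.4 F_stand [ 0.6  0.2 -0.2] M [-0.03  0.1   0.02] w 9.6 yaw -35.5 q6 0.68
```

View pics/s10.png

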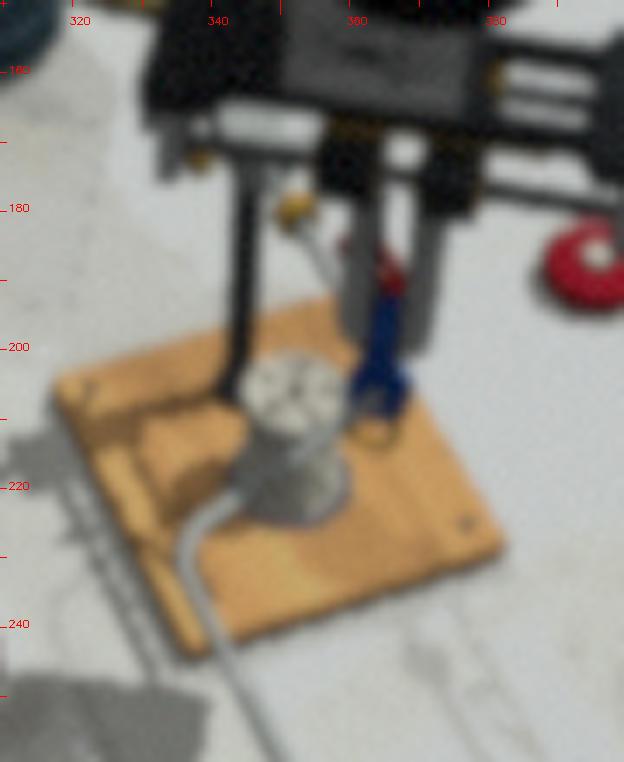

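Request:
jog_arm:
  moves:
    - [[1.7,2.6,0],[0,0,1.4],5]
    - [[3.0,5.2,0],[0,0,2.8],5]
    - [[4.0,8.1,0],[0,0,4.2],5]
    - [[4.7,11,0],[0,0,5.6],5]
    - [[5.0,14,0],[0,0,7.0],5]

```text
time_s: 8.77
ee_pos: [0.6353, 0.0194, 0.1904]
eef_rot: [-3.141, -0.0, 1.457]
force: [-0.7, -0.8, -0.9]
grip_width: 0.0099
```

Run:
```python
from o import *
show()
s=cam("scene"); crop(s,"s11",310,150,400,260,7*.99)
show()
```

```text
t 8.77 stand xy [ -0.9 -64.2] z 190.4 F_stand [-0.6 -0.9 -0.9] M [-0.06  0.09 -0.02] w 9.9 yaw -0.3 q6 0.09
t 8.82 stand xy [ -0.9 -63.7] z 190.4 F_stand [ 0.  -0.6  0.1] M [-0.03  0.06  0.04] w 9.7 yaw 0.3 q6 0.08
```

View pics/s11.png

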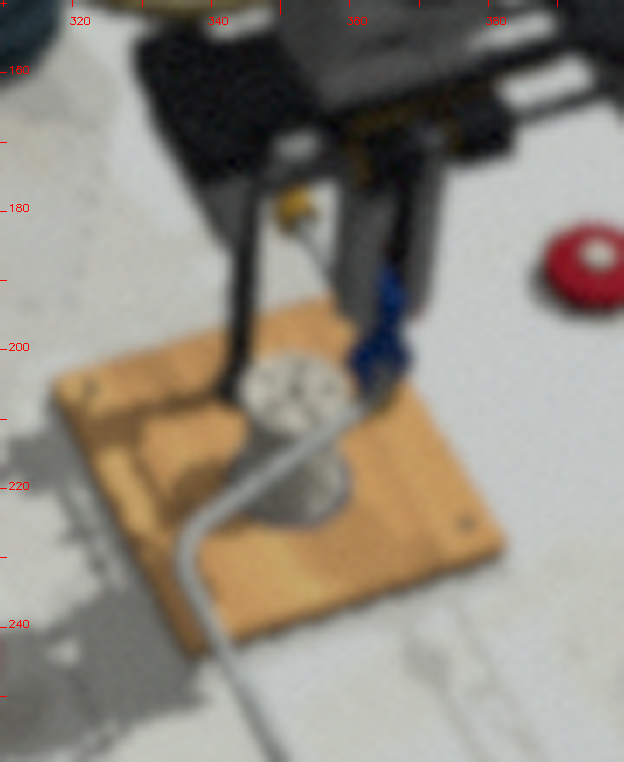

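Request:
jog_arm:
  moves:
    - [[0.4,4,0],[0,0,0],5]
    - [[0.9,8,0],[0,0,0],5]
    - [[1.3,12,0],[0,0,0],5]
    - [[1.5,14,0],[0,0,0],5]
  squeeze: 15

```text
time_s: 9.15
ee_pos: [0.6371, 0.034, 0.1905]
eef_rot: [-3.142, -0.0, 1.455]
force: [0.0, -0.1, -1.4]
grip_width: 0.0101
```

```bash
python3 o.py
```

```text
t 9.15 stand xy [ -0.7 -49.4] z 190.5 F_stand [ 0.  -0.1 -1.4] M [-0.06  0.11  0.01] w 10.1 yaw -0.5 q6 0.11
```

Request:
jog_arm:
  moves:
    - [[0.3,3,0],[0,0,0],5]
    - [[0.6,6,0],[0,0,0],5]
    - [[1.0,9,0],[0,0,0],5]

```text
time_s: 9.4
ee_pos: [0.6381, 0.0428, 0.1904]
eef_rot: [-3.142, 0.0, 1.457]
force: [-0.0, 0.3, -0.3]
grip_width: 0.0095
```

```bash
python3 o.py
```

```text
t 9.40 stand xy [ -0.6 -40.6] z 190.4 F_stand [-0.1  0.3 -0.3] M [-0.1   0.07  0.04] w 9.5 yaw -0.3 q6 0.12
```

Request:
jog_arm:
  moves:
    - [[0.3,3,0],[0,0,0],5]
    - [[0.6,6,0],[0,0,0],5]
    - [[1.0,9,0],[0,0,0],5]

```text
time_s: 9.65
ee_pos: [0.6392, 0.0518, 0.1904]
eef_rot: [-3.142, -0.0, 1.458]
force: [0.2, -0.2, 0.1]
grip_width: 0.0099
```

```bash
python3 o.py
```

```text
t 9.65 stand xy [ -0.6 -31.6] z 190.4 F_stand [ 0.2 -0.2  0.1] M [-0.08  0.04  0.02] w 9.9 yaw -0.3 q6 0.14
```

Request:
jog_arm:
  moves:
    - [[0.3,3,0],[0,0,0],5]
    - [[0.6,6,0],[0,0,0],5]
    - [[0.6,6,0],[0,0,0],5]

```text
time_s: 9.9
ee_pos: [0.6397, 0.0581, 0.1904]
eef_rot: [-3.141, -0.0, 1.458]
force: [-0.5, 0.3, 0.3]
grip_width: 0.0096
```

Run:
```python
from o import *
show()
s=cam("scene"); crop(s,"s12",310,140,400,250,7*.99)
show()
c=cam("top"); crop(c,"t12",270,140,370,220,8)
```

```text
t 9.90 stand xy [ -0.7 -25.3] z 190.4 F_stand [-0.5  0.3  0.3] M [-0.01  0.16 -0.06] w 9.6 yaw -0.2 q6 0.15
t 9.95 stand xy [ -0.7 -25.5] z 190.4 F_stand [-0.6  0.   0. ] M [-0.08  0.06 -0.01] w 9.7 yaw -0.3 q6 0.15
```

View pics/s12.png

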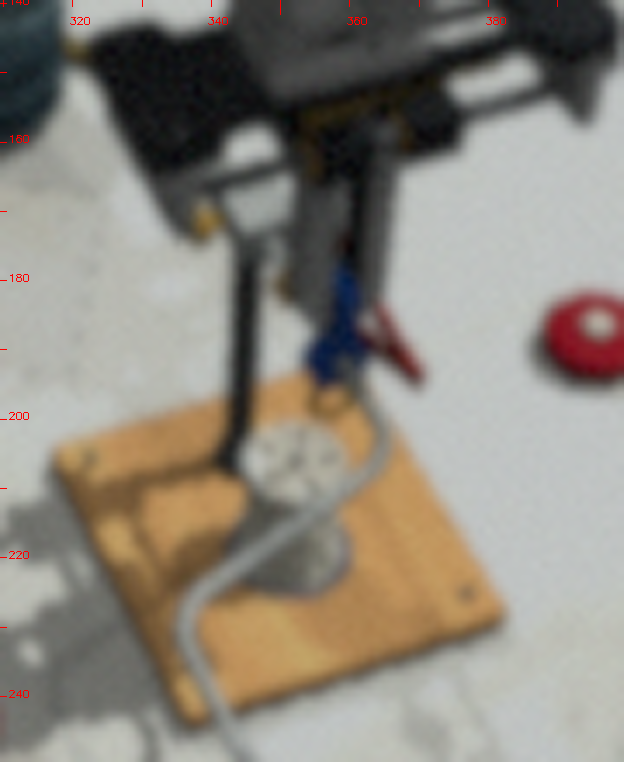

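View pics/t12.png

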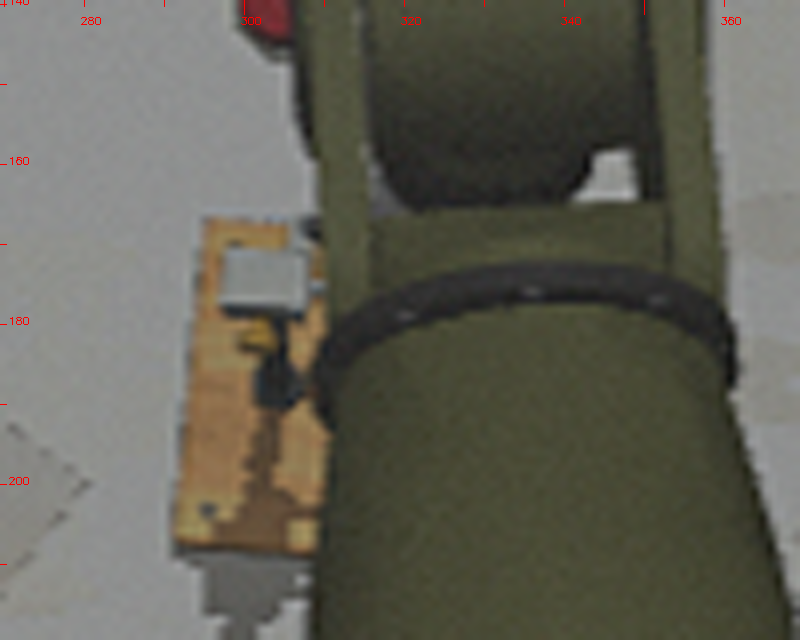

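Request:
jog_arm:
  moves:
    - [[0.2,2,0],[0,0,0],5]
    - [[0.4,4,0],[0,0,0],5]
    - [[0.6,6,0],[0,0,0],5]
    - [[0.6,6,0],[0,0,0],5]

```text
time_s: 10.33
ee_pos: [0.6402, 0.0637, 0.1904]
eef_rot: [-3.141, 0.0, 1.458]
force: [-1.4, -0.2, -1.5]
grip_width: 0.0097
```

```bash
python3 o.py
```

```text
t 10.33 stand xy [ -0.8 -19.6] z 190.4 F_stand [-1.4 -0.4 -1.5] M [-0.33  0.42 -0.01] w 9.7 yaw -0.3 q6 0.16
```

Request:
jog_arm:
  moves:
    - [[0.2,2,0],[0,0,0],5]
    - [[0.4,4,0],[0,0,0],5]
    - [[0.4,4,0],[0,0,0],5]

```text
time_s: 10.58
ee_pos: [0.6407, 0.0678, 0.1904]
eef_rot: [-3.141, 0.0, 1.458]
force: [-2.2, -1.1, -1.4]
grip_width: 0.0099
```

```bash
python3 o.py
```

```text
t 10.58 stand xy [ -0.8 -15.5] z 190.4 F_stand [-2.1 -1.3 -1.4] M [-0.42  0.57 -0.04] w 9.9 yaw -0.3 q6 0.16
```

Request:
jog_arm:
  moves:
    - [[0.2,2,0],[0,0,0],5]
    - [[0.4,4,0],[0,0,0],5]
    - [[0.6,6,0],[0,0,0],5]
    - [[0.6,6,0],[0,0,0],5]

```text
time_s: 10.92
ee_pos: [0.6414, 0.0742, 0.1905]
eef_rot: [3.141, -0.0, 1.458]
force: [-1.7, 0.5, -0.7]
grip_width: 0.0101
```

```bash
python3 o.py
```

```text
t 10.92 stand xy [-0.8 -9.1] z 190.5 F_stand [-1.7  0.3 -0.7] M [0.03 0.4  0.01] w 10.1 yaw -0.2 q6 0.17
```

Request:
jog_arm:
  moves:
    - [[0.2,2,0],[0,0,0],5]
    - [[0.4,4,0],[0,0,0],5]
    - [[0.4,4,0],[0,0,0],5]

```text
time_s: 11.17
ee_pos: [0.6418, 0.0779, 0.1904]
eef_rot: [3.142, -0.0, 1.458]
force: [-2.0, -0.5, -1.2]
grip_width: 0.0096
```

```bash
python3 o.py
```

```text
t 11.17 stand xy [-0.8 -5.3] z 190.4 F_stand [-2.  -0.7 -1.2] M [ 0.02  0.37 -0.01] w 9.6 yaw -0.3 q6 0.18
```

Request:
jog_arm:
  moves:
    - [[0.2,2,0],[0,0,0],5]
    - [[0.4,4,0],[0,0,0],5]
    - [[0.4,4,0],[0,0,0],5]

```text
time_s: 11.42
ee_pos: [0.6422, 0.0819, 0.1905]
eef_rot: [3.142, -0.0, 1.458]
force: [-1.6, 0.7, -0.6]
grip_width: 0.0104
```

Run:
```python
from o import *
show()
s=cam("scene"); crop(s,"s13",310,140,400,250,7*.99)
show()
```

```text
t 11.42 stand xy [-0.9 -1.3] z 190.5 F_stand [-1.6  0.6 -0.6] M [0.01 0.46 0.06] w 10.4 yaw -0.3 q6 0.18
t 11.47 stand xy [-0.8 -1.4] z 190.5 F_stand [-1.3  0.1 -1.1] M [0.11 0.34 0.01] w 9.6 yaw -0.3 q6 0.18
```

View pics/s13.png

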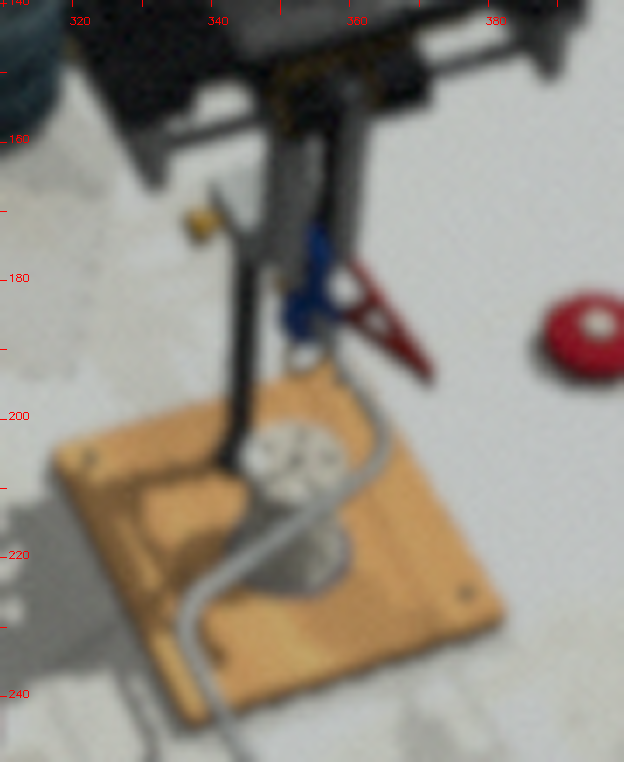

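Request:
jog_arm:
  moves:
    - [[0.1,1,0],[0,0,0],5]
    - [[0.2,2,0],[0,0,0],5]
    - [[0.2,2,0],[0,0,0],5]

```text
time_s: 11.72
ee_pos: [0.6423, 0.0835, 0.1904]
eef_rot: [3.142, 0.0, 1.458]
force: [-1.3, -1.0, -0.6]
grip_width: 0.0102
```

```bash
python3 o.py
```

```text
t 11.72 stand xy [-0.9  0.4] z 190.4 F_stand [-1.2 -1.1 -0.6] M [-0.18  0.46 -0.03] w 10.2 yaw -0.3 q6 0.19
```

Request:
jog_arm:
  moves:
    - [[0.1,1,0],[0,0,0],5]
    - [[0.2,2,0],[0,0,0],5]
    - [[0.2,2,0],[0,0,0],5]

```text
time_s: 11.97
ee_pos: [0.6427, 0.0858, 0.1905]
eef_rot: [3.141, -0.0, 1.458]
force: [-0.5, -0.5, -1.3]
grip_width: 0.0101
```

Run:
```python
from o import *
show()
s=cam("scene"); crop(s,"s14",310,140,400,250,7*.99)
show()
```

```text
t 11.97 stand xy [-0.7  2.6] z 190.5 F_stand [-0.5 -0.5 -1.3] M [-0.07  0.03  0.01] w 10.1 yaw -0.3 q6 0.19
t 12.02 stand xy [-0.7  2.5] z 190.5 F_stand [-0.3  0.9 -0.9] M [-0.01  0.09 -0.02] w 10.2 yaw -0.3 q6 0.19
```

View pics/s14.png

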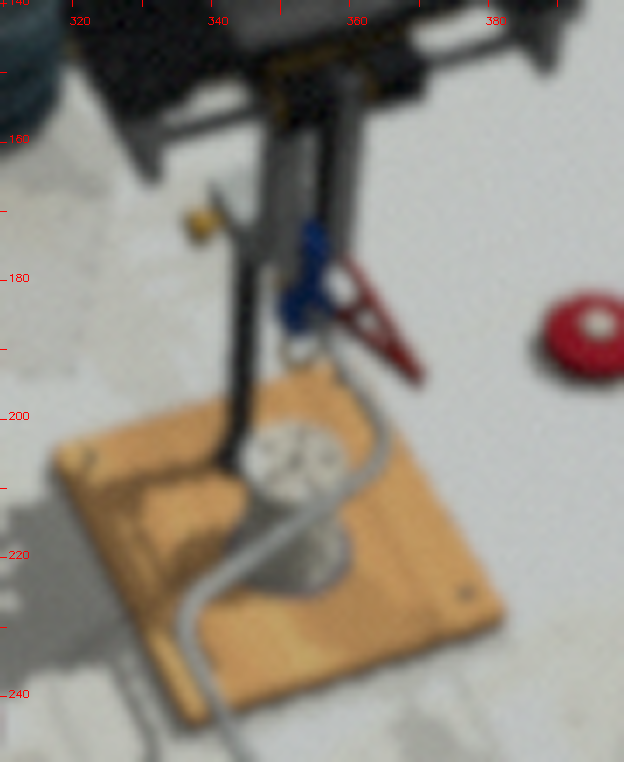

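Request:
jog_arm:
  moves:
    - [[0.1,1,0],[0,0,0],5]
    - [[0.1,1,0],[0,0,0],5]
    - [[0.1,1,0],[0,0,0],5]

```text
time_s: 12.27
ee_pos: [0.6427, 0.0865, 0.1905]
eef_rot: [3.142, -0.0, 1.458]
force: [-0.5, 0.2, -1.1]
grip_width: 0.0098
```

```bash
python3 o.py
```

```text
t 12.27 stand xy [-0.9  3.4] z 190.5 F_stand [-0.5  0.2 -1.1] M [-0.04  0.08  0.03] w 9.8 yaw -0.3 q6 0.19
```

Request:
jog_arm:
  moves:
    - [[0.1,1,0],[0,0,0],5]
    - [[0.1,1,0],[0,0,0],5]
    - [[0.1,1,0],[0,0,0],5]

```text
time_s: 12.52
ee_pos: [0.6427, 0.087, 0.1905]
eef_rot: [3.142, 0.001, 1.458]
force: [-0.3, -4.4, -0.3]
grip_width: 0.0097
```

```bash
python3 o.py
```

```text
t 12.52 stand xy [-0.8  3.9] z 190.5 F_stand [ 0.2 -4.4 -0.3] M [-1.01  0.22 -0.02] w 9.7 yaw -0.3 q6 0.19
```

Request:
jog_arm:
  moves:
    - [[-0.1,-1.2,0],[0,0,0],5]
    - [[-0.1,-1.2,0],[0,0,0],5]
    - [[-0.1,-1.2,0],[0,0,0],5]

```text
time_s: 12.77
ee_pos: [0.6427, 0.0865, 0.1904]
eef_rot: [3.142, -0.001, 1.458]
force: [-0.9, 0.1, -0.2]
grip_width: 0.0098
```

Run:
```python
from o import *
show()
s=cam("scene"); crop(s,"s15",330,150,390,210,10)
```

```text
t 12.77 stand xy [-0.9  3.4] z 190.4 F_stand [-0.9  0.  -0.2] M [-0.04  0.06 -0.02] w 9.8 yaw -0.3 q6 0.19
```

View pics/s15.png

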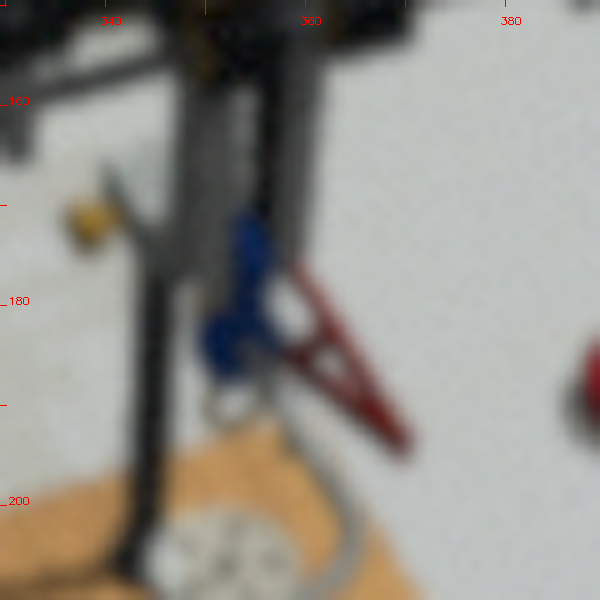

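Request:
jog_arm:
  moves:
    - [[0,0,0],[0,0,0],14]
    - [[0,0,0],[0,0,0],22]
    - [[0,0,0],[0,0,0],30]
    - [[0,0,5],[0,0,0],36]
    - [[0,0,15],[0,0,0],36]

```text
time_s: 13.23
ee_pos: [0.6422, 0.0863, 0.205]
eef_rot: [-3.14, 0.0, 1.458]
force: [-0.9, -0.3, -0.9]
grip_width: 0.0347
```

Request:
jog_arm:
  moves:
    - [[0,0,20],[0,0,0],36]
    - [[0,0,50],[0,0,0],36]
    - [[-30,-10,70],[0,0,0],36]
    - [[-70,-20,90],[0,0,0],36]
    - [[-110,-30,100],[0,0,0],36]

```text
time_s: 13.65
ee_pos: [0.5364, 0.0572, 0.3066]
eef_rot: [3.139, -0.0, 1.458]
force: [-0.8, -0.4, 1.7]
grip_width: 0.0359
```

Request:
jog_arm:
  moves:
    - [[-40,0,0],[0,0,0],36]
    - [[-80,0,0],[0,0,0],36]
    - [[-120,0,0],[0,0,0],36]
    - [[-120,0,0],[0,0,0],36]

```text
time_s: 13.98
ee_pos: [0.4124, 0.0575, 0.306]
eef_rot: [3.139, -0.001, 1.458]
force: [0.7, 1.1, 1.1]
grip_width: 0.036
```

Run:
```python
from o import *
show()
s=cam("scene"); crop(s,"s16",295,150,435,280,4.6)
c=cam("top"); crop(c,"t16",280,150,420,260,5.7)
```

```text
t 13.98 stand xy [-226.6  -50.3] z 306.0 F_stand [0.6 1.2 1.1] M [-0.01  0.13  0.01] w 36.0 yaw -0.2 q6 0.16
```

View pics/s16.png

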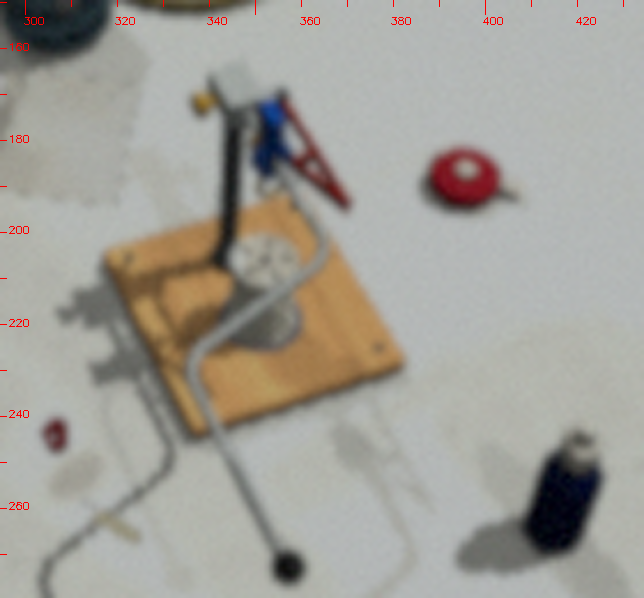

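View pics/t16.png

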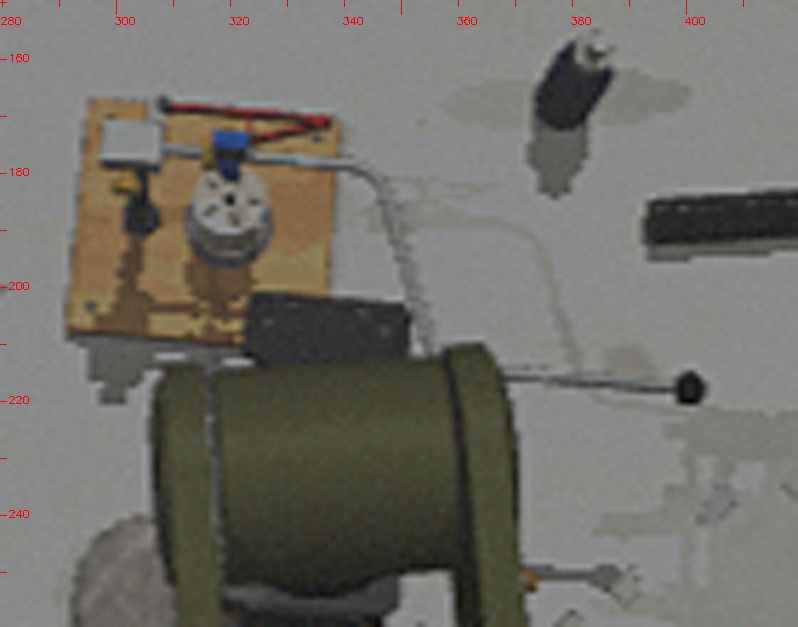

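Run:
```python
from o import *
D=np.load("cams.npz")
for n,k,(u0,u1,v0,v1) in(("scene","sf",(350,376,165,200)),("top","tf",(305,342,160,178))):
    b=cam(n)["frame"]; 
    for f in(D[k],b):
        g=f.astype(float)[v0:v1,u0:u1]; w=np.clip(g[...,0]-g[...,1:].max(2)-25,0,None)
        vv,uu=np.mgrid[v0:v1,u0:u1]; sel=uu>(362 if n=="scene" else 324); 
        if n=="top": sel=(uu>328)
        W=w*sel; print(n,W.sum().round(),(W*uu).sum()/W.sum(),(W*vv).sum()/W.sum())
    # blue guide
s=cam("scene"); f=s["frame"].astype(int); m=(f[...,2]-np.maximum(f[...,0],f[...,1])>35); M=m[165:195,345:365]; v,u=np.nonzero(M); print(u.mean()+345,v.mean()+165)
c,sn=np.cos(P[2]),np.sin(P[2])
for y in(-5,0,5): print(y,proj(s,[[P[0]-sn*y/1000,P[1]+c*y/1000,z] for z in (.168,.19,.2095)]).round(1).tolist())
crop(s,"s17",335,155,385,205,12)
```

```text
scene 536.0 366.285447761194 189.36007462686567
scene 581.0 366.23235800344236 189.26333907056798
top 439.0 333.6469248291572 170.99544419134395
top 538.0 333.63197026022306 171.09665427509293
353.9130434782609 174.3913043478261
-5 [[354.6, 185.1], [355.1, 179.4], [355.5, 174.3]]
0 [[353.9, 183.8], [354.3, 178.2], [354.7, 173.0]]
5 [[353.1, 182.6], [353.5, 176.9], [353.9, 171.8]]
```

View pics/s17.png

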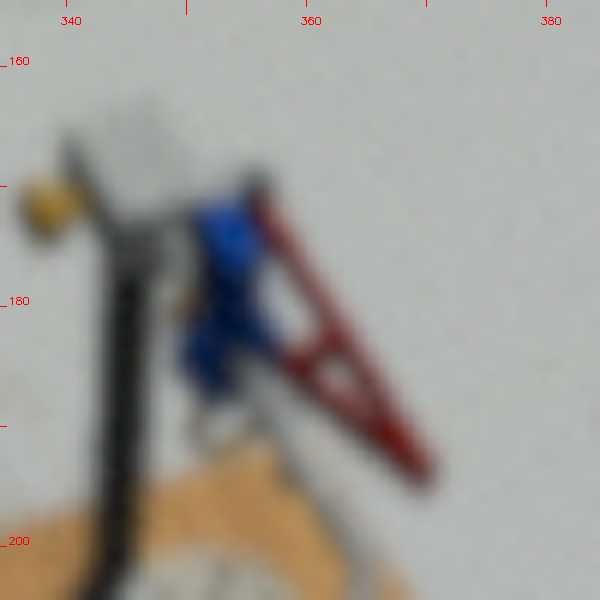

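```bash
python3 -c "
from station import ctrl
print(ctrl.hand_in())"
```

```text
the job is handed in; nothing more can be done
None
```

The thread guide is at home against the brass stop, the catch is shut behind it, and the gripper has let go. I handed the job in at about 14 s of the 72 s allowed; no verdict was reported.

- **Finding the bends:** I located the stand with both cameras, which put the bends about 32 mm farther on than drawn. Gentle sideways touches on the middle leg refined that to 30.5 mm (4.2 N one way, 4.6 N the other).
- **Forces:** The highest wrist force read while the guide was on the rod was 6.8 N. This came straight after closing the grip, when the fingers pressed down on it; a 2 mm lift cleared it. Readings at the stops stayed under 3 N round both bends and past the catch. At the brass stop I felt 4.4 N and backed off 1.2 mm before releasing. I only read forces at the end of each move, so brief peaks in between would not show.
- **Catch:** In both cameras it sits within 0.1 pixel of where it was at the start. The sideways push on the guide also dropped away as it sprang shut.
- **Guide:** It sits at home in the picture to within a few millimetres. The exact position rests on having felt the stop, and on the closed catch allowing only 2 mm of play.
- **Loose objects:** The spool and dropper bottle look unmoved in the before and after pictures. The tin and mug were only partly in view at the end; nothing visible had shifted and the arm never came near them.

No check failed. I did not pull the guide back to test the catch.

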